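# Roll the ground shaft out of its spring clips into the vee rests

### The job

Free the pale ground shaft from its clip rack by rolling it sideways out of the spring clips, towards the open side of the rack, along the rails until it lies in the two vee rests of the same rack. Do not pull it up and do not lift it off the rack on the way. Leave the black bar clipped in the other rack, and let go at the end.

Things in the scene. Friction and masses are not known exactly. Their poses are not given: they have to be found in the camera images.
- shaft_center (a point): centre of the pale tan-grey ground steel shaft, 31 mm in diameter, 200 mm long, about 0.8 kg, lying level; the point is on its axis, half-way along; its y axis runs along the shaft (x and z turn as it rolls). At the start it is clipped in clip_rack; its two ends are within the blue cheeks
- clip_rack: fixed rack holding the pale shaft: blue base plate and cheeks, grey rails and clips; 222 mm along y, x from -98 to +42 mm, 77 mm high. Origin on the table below the axis of the clipped shaft (axis at x = 0, z = 55 mm); z up, y along the shaft, -x is the open side to which it rolls. The lane up to 42 mm either side of the middle is free above z = 20 mm: fingers fit behind, round and under the shaft
- clip_rack_clips (a point): middle between the two clips (61 to 93 mm either side of it), on the axis of the clipped shaft. A stiff upper jaw wraps behind and over the shaft, so it cannot be pulled up. In front a sprung lower lip, both sides as one, stands 5 mm above the rails; it sinks when the shaft is pushed over it towards the rack's -x with 7 to 20 N, and is passed with the axis 25 mm from here
- clip_rack_rests (a point): middle between the two open vee rests, where the shaft's axis must lie: x = -65 mm, z = 49 mm in the rack's frame. Level rails (tops at z = 40 mm, 45 to 59 mm either side of the middle) lead from the clips to the rests, which are 8 mm deep; they start at x = -48 mm, where the shaft rolls down into them, and end at stops 48 mm high at x = -82 mm. Cheeks guard its ends with 5 mm to spare
- black_bar_center (a point): centre of a plain black round bar, 31 mm in diameter and 200 mm long; the point is on its axis, half-way along. It is clipped in the other rack and must stay there
- other_rack: a second fixed rack, the same as clip_rack in every way, but with the black bar in its clips; origin and axes as for clip_rack

How it is judged:
On the way:
1. the shaft has passed the sprung jaws to the open side, still down on the rack's rails (x of shaft_center in the frame of clip_rack below -0.025 m and height (world z) of shaft_center below 0.072 m), for 0.02 s.
At the end, for the whole second after the job is handed in: The pale shaft lies in both vee rests of its rack: its axis within 10 mm of the rests' middle, within 15 mm of centred along its length, within 10 degrees of square and seated down (axis 44 to 54 mm above the table). The black bar is still in its clips, within 15 mm (x of shaft_center in the frame of clip_rack between -0.075 and -0.055 m and y of shaft_center in the frame of clip_rack between -0.015 and 0.015 m and height (world z) of shaft_center between 0.044 and 0.054 m and angle between the y axis of shaft_center and the y axis of clip_rack, either way round below 0.17 rad and distance between black_bar_center and other_rack below 0.062 m and x of black_bar_center in the frame of other_rack above -0.015 m); the robot touches nothing.
It fails at once if the shaft is lifted more than 25 mm above the height at which it was clipped (height (world z) of shaft_center above 0.08 m).
It fails at once if the black bar is moved more than 15 mm (distance of black_bar_center from where it was at the start of the episode above 0.015 m).
It also fails if it takes over 32 s, if anything falls off the work surface, if the arm or the gripper's body presses on something with over 40 N, if the wrist force passes 120 N, or if a joint passes its speed limit or range.

### The arm

A 6-joint arm with a two-finger parallel gripper is mounted at the origin on a cart in front of the work surface, level with it; the furniture and walls round the work are solid. World frame = base frame: x ahead of the robot, y to its left, z up, the work surface at z = 0. Lengths are in m, angles in rad, forces in N, time in s.
With the tool pointing down it reaches from about 0.425 to 0.95 m from the base axis. Payload 3.5 kg.
Tool frame: the origin (TCP) lies at the very end of the fingers, on their centre line; the grasp point (between the pads) lies 19 mm behind it (ctrl.grip_point_offset is the distance from the TCP to the grasp point, in m); z points along the fingers, y is the line along which they close (so a half turn about z gives the same grasp; the last joint's range is limited). The gripper opens to 85 mm and grips with 20 to 120 N. Pads are 22 mm wide; open, the fingers measure 114 mm over their backs; the gripper's body (76 mm by 85 mm) begins 54 mm behind the grasp point. The pads swing forward as they close: fully open they stand 13 mm farther back than shut.
Start: joints at [-1.362, 0.286, 1.577, -0, 1.279, -0.15], TCP at [0.237, -0.632, 0.231] pointing down, gripper open.
Joint ranges: [-2.77, 2.77], [-0.9, 2.22], [0.21, 2.48], [-1.53, 4.67], [0.24, 2.81], [-2.84, 2.84]. Speed limits (rad/s): [2.79, 2.79, 3.14, 3.14, 3.14, 3.14].

### API

Orientations are given as a unit quaternion [x, y, z, w].
In Python, from plant import ctrl gives the robot as it stands. The module is installed in compiled form; this text tells all that it offers.
- The arm moves only by the shell command python3 -m pendant 'ROWS' [OPENING] [FORCE]. ROWS is JSON, a list of rows, each an object of numbers: "dx", "dy", "dz": the shift along the tool's x, y, z in cm; "twist": the turn about the tool's z in degrees. A call has 1 to 10 rows; each row is the pose to reach, as a shift and turn from the pose commanded when the call began, along the tool's axes at that moment; what a row does not reach only later rows make up. A row lasts 1/8 s, in which the tool goes at most 62.5 mm and 10.7 degrees, less where a joint would pass 70% of its speed; a pose out of reach is approached as far as the arm can. A call with a gripper value outside its range is refused whole. OPENING is the opening in per cent of the stroke, from 0 (shut) to 100 (fully open), set as the call begins (- or left out, the last holds). The fingers move at their own pace and stop on an object; FORCE is the grip in N (left out, the last holds). Time passes only in rows, so rows that repeat a pose let the fingers close. It gives the time, the measured TCP pose, the force, the opening and the grip force at its end, in the units of the state.
- ctrl.get_state(): the state, without advancing time (a new reading comes with each control period).
- ctrl.read_camera(name): name is "scene" or "top"; returns a dict with "img" (420x560x3 uint8, red, green, blue), "depth" (420x560 float32, m along the optical axis (not along the pixel's ray), 0 where there is no reading), "camera_matrix" (3x3 intrinsics, pixels), "xyz" and "rotation" of the camera in the world. Camera axes: x right, y up, looking along -z (the intrinsics and any distortion apply to the point x, -y, -z); pixel columns grow to the right and rows downward; lengths in m; the calibration is good to about 2 mm. A picture is of the moment at which its call begins.
- ctrl.sign_off(): hands the job in; it is judged then, once.
The state is a dict: "time": time; "qpos": joint angles; "dq": joint speeds; "joint_efforts": joint torques, N m; "eef_pos": TCP position; "tcp_rot": TCP orientation; "contact_force": force on the tool from outside, world axes, zero at the start; "wrist_torque": the same for the moment, N m; "opening": opening from 0.0 (shut) to 1.0 (fully open); "finger_force": force on a finger pad.
Only numpy, scipy, OpenCV 4.12 (cv2) and the standard library are available. Lean on these libraries where they do the work, as an engineer would, in place of code of your own. Each camera call takes 0.05 s, during which the arm holds its last target. There are 200 camera calls.

## Working session

There is one attempt and no reset: what is moved stays moved. The work goes in short steps, Python scripts to look and compute and a shell command to move; the robot and the scene stay as the last step left them, time stands still between calls to the robot, and variables do not carry over. Pictures are saved under pics/ and viewed, at most 10 in all, crops included, and the job is handed in when it is done.

```bash
mkdir -p pics; cat > h.py <<'E'
import numpy as np, cv2
from plant import ctrl
def cloud(c):
    d=c["depth"];v,u=np.mgrid[:d.shape[0],:d.shape[1]]
    K=np.array(c["camera_matrix"])
    p=np.stack([(u-K[0,2])/K[0,0]*d,-(v-K[1,2])/K[1,1]*d,-d],-1)
    w=p@np.array(c["rotation"]).reshape(3,3).T+np.array(c["xyz"]); w[d==0]=np.nan
    return w
E
python3 - <<'E'
from h import *
s=ctrl.get_state();print(s)
for n in("top","scene"):
    c=ctrl.read_camera(n);np.savez(n,**c);cv2.imwrite(f"pics/{n}1.png",c["img"][...,::-1]);print(n,c["xyz"],c["rotation"],[k for k in c])
E
```

```text
{'time': 0.0, 'qpos': array([-1.36200023e+00,  2.87192980e-01,  1.57819128e+00, -7.25615550e-06,
        1.27860613e+00, -1.49984029e-01]), 'dq': array([ 8.91405789e-04,  6.69666808e-04, -1.85767509e-04,  1.14723090e-03,
        1.49079068e-03, -8.90636246e-05]), 'joint_efforts': array([-6.98528329e-04, -4.05982018e+01, -2.92622942e+01, -2.73976175e-04,
        5.99983789e-03, -2.50617127e-06]), 'eef_pos': array([ 0.23691103, -0.63134833,  0.22992124]), 'tcp_rot': array([ 9.83951813e-01,  1.78430360e-01, -3.87204819e-05, -1.19824982e-03]), 'contact_force': array([ 0.84571119, -0.48235036,  0.7840785 ]), 'wrist_torque': array([-0.03530567, -0.0353892 ,  0.02439677]), 'finger_force': 0.0, 'opening': 1.0034829907045453}
top [0.44151428 0.0974559  1.10641155] [ 0.02638365 -0.02151133 -0.69708858  0.71617643] ['img', 'depth', 'camera_matrix', 'xyz', 'rotation']
scene [0.14275703 0.57730046 0.80055307] [-0.11006054  0.32458448  0.89120159 -0.29713855] ['img', 'depth', 'camera_matrix', 'xyz', 'rotation']
```

View pics/top1.png

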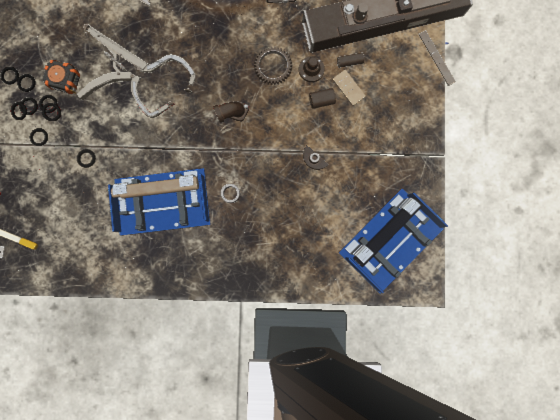

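View pics/scene1.png

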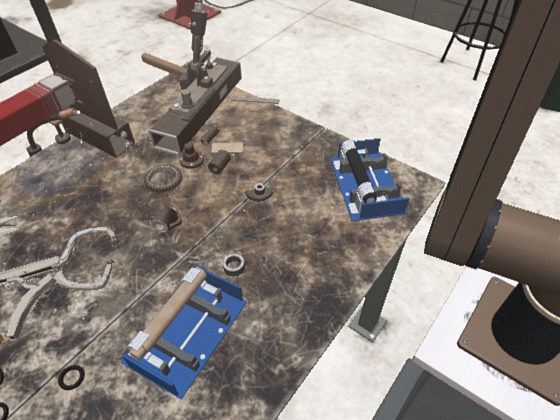

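The top view shows the pale shaft at about (155,187), in the left rack. That rack's open side faces down the image, towards the robot. The black bar is in the right rack, at about (390,230). Next I'll measure the pale shaft's rack.

```bash
cat >> h.py <<'E'
from scipy.spatial.transform import Rotation as R
def cloud(c):
    d=c["depth"];v,u=np.mgrid[:d.shape[0],:d.shape[1]]
    K=np.array(c["camera_matrix"])
    p=np.stack([(u-K[0,2])/K[0,0]*d,-(v-K[1,2])/K[1,1]*d,-d],-1)
    w=R.from_quat(c["rotation"]).apply(p.reshape(-1,3)).reshape(p.shape)+np.array(c["xyz"]); w[d==0]=np.nan
    return w
E
python3 - <<'E'
from h import *
for n,(x0,x1,y0,y1) in dict(top=(95,220,160,245),scene=(115,250,255,400)).items():
    c=np.load(n+".npz");w=cloud(c);hsv=cv2.cvtColor(c["img"],cv2.COLOR_RGB2HSV)
    print(n,"K",c["camera_matrix"].round(1).tolist())
    roi=np.zeros(hsv.shape[:2],bool);roi[y0:y1,x0:x1]=1
    H,S,V=[hsv[...,i].astype(int) for i in range(3)]
    m=roi&(H<25)&(S>45)&(V>90)&(w[...,2]>.045)&(w[...,2]<.085)
    P=w[m];print("shaft n",len(P),P.mean(0),"z pct",np.percentile(P[:,2],[5,50,95]))
    a=np.linalg.svd(P[:,:2]-P[:,:2].mean(0),full_matrices=False)[2][0];a*=np.sign(a[1])
    t=(P[:,:2]-P[:,:2].mean(0))@a;q=(P[:,:2]-P[:,:2].mean(0))@[a[1],-a[0]]
    print("axis",a,np.degrees(np.arctan2(a[0],a[1])),"t",np.percentile(t,[1,99]),"q",np.percentile(q,[1,99]))
    b=roi&(H>100)&(H<125)&(S>130)&(w[...,2]>-.01)&(w[...,2]<.085)
    for lab,sel in(("blue low",w[...,2]<.02),("blue high",w[...,2]>.03)):
        B=w[b&sel][:,:2].astype(np.float32)
        r=cv2.minAreaRect(B);print(lab,len(B),r,cv2.boxPoints(r).round(4).tolist(),np.nanpercentile(w[b&sel][:,2],[5,50,95]))
E
```

```text
top K [[453.3, 0.0, 274.6], [0.0, 453.3, 208.5], [0.0, 0.0, 1.0]]
shaft n 791 [0.55251755 0.38292252 0.06708995] z pct [0.06058884 0.06751447 0.07219168]
axis [-0.1411005   0.98999528] -8.111532471302649 t [-0.0956296   0.09843248] q [-0.01190699  0.01604129]
blue low 2340 ((0.5265742540359497, 0.3820152282714844), (0.1394953578710556, 0.2199651449918747), 8.297496795654297) [[0.4417000114917755, 0.48080000281333923], [0.4733999967575073, 0.2630999982357025], [0.6115000247955322, 0.2831999957561493], [0.5796999931335449, 0.5008999705314636]] [0.0020292  0.0056258  0.00920673]
blue high 247 ((0.5217785239219666, 0.3811675012111664), (0.11079256981611252, 0.21914637088775635), 7.812643527984619) [[0.4519999921321869, 0.4821999967098236], [0.48179998993873596, 0.26510000228881836], [0.5916000008583069, 0.2800999879837036], [0.5618000030517578, 0.49729999899864197]] [0.04412861 0.05383523 0.05752833]
scene K [[440.0, 0.0, 283.4], [0.0, 440.0, 218.7], [0.0, 0.0, 1.0]]
shaft n 1359 [0.54993582 0.3931554  0.06641291] z pct [0.0583178  0.06744015 0.0717444 ]
axis [-0.1356534   0.99075636] -7.796404420538078 t [-0.10175643  0.09279068] q [-0.00994334  0.01792901]
blue low 3533 ((0.5274489521980286, 0.38433995842933655), (0.1385994255542755, 0.21865293383598328), 8.244544982910156) [[0.4431999921798706, 0.48260000348091125], [0.47450000047683716, 0.2662000060081482], [0.6116999983787537, 0.28610000014305115], [0.5803999900817871, 0.5024999976158142]] [0.00377322 0.00608701 0.00876628]
blue high 438 ((0.5213683247566223, 0.3826162815093994), (0.11052098870277405, 0.2196759432554245), 8.267020225524902) [[0.45089998841285706, 0.48339998722076416], [0.48249998688697815, 0.26600000262260437], [0.5917999744415283, 0.28189998865127563], [0.5602999925613403, 0.4993000030517578]] [0.03255892 0.05400944 0.05731734]
```

```bash
python3 - <<'E'
from h import *
a=np.load("top.npz")["img"][160:245,95:220];b=np.load("scene.npz")["img"][255:400,115:250]
o=np.zeros((580,780,3),np.uint8)
A=cv2.resize(a,None,fx=3,fy=3);B=cv2.resize(b,None,fx=2.9,fy=3.9)
o[:A.shape[0],:A.shape[1]]=A;B=B[:580];o[:B.shape[0],380:380+B.shape[1]]=B[:, :400]
cv2.imwrite("pics/crop.png",o[...,::-1])
E
```

```text
(no output)
```

View pics/crop.png

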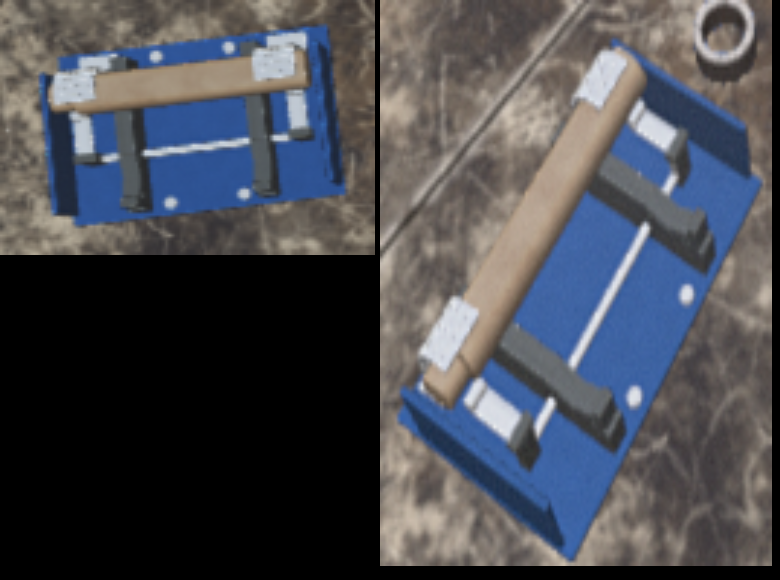

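```bash
cat >> h.py <<'E'
O=np.array([.5547,.387,0]);YAW=8.2
X=np.array([np.cos(np.radians(YAW)),np.sin(np.radians(YAW)),0]);Y=np.array([-X[1],X[0],0])
def rel(p,toolyaw):
    """world TCP target + direction of tool y (deg) -> row in cm/deg"""
    s=ctrl.get_state();r=R.from_quat(s["tcp_rot"]);d=r.inv().apply(np.array(p)-s["eef_pos"])*100
    y=r.apply([0,1,0]);cur=np.degrees(np.arctan2(y[1],y[0]))
    return dict(zip(("dx","dy","dz"),d.round(2))),"twist",round(float((cur-toolyaw+180)%360-180),2)
def rack(x,y,z): return O+x*X+y*Y+[0,0,z]
E
python3 - <<'E'
from h import *
print(rel([.54,-.12,.23],-30)); print(rel(rack(0,0,.17),YAW))
E
```

```text
({'dx': np.float64(46.34), 'dy': np.float64(-37.24), 'dz': np.float64(0.1)}, 'twist', -39.44)
({'dx': np.float64(65.51), 'dy': np.float64(-84.18), 'dz': np.float64(6.21)}, 'twist', -77.64)
```

```bash
python3 -m pendant '[{"dx":46.3,"dy":-37.2,"dz":0,"twist":-39},{"dx":46.3,"dy":-37.2,"dz":0,"twist":-39},{"dx":46.3,"dy":-37.2,"dz":0,"twist":-39},{"dx":46.3,"dy":-37.2,"dz":0,"twist":-39},{"dx":46.3,"dy":-37.2,"dz":0,"twist":-39},{"dx":46.3,"dy":-37.2,"dz":0,"twist":-39},{"dx":46.3,"dy":-37.2,"dz":0,"twist":-39},{"dx":46.3,"dy":-37.2,"dz":0,"twist":-39},{"dx":46.3,"dy":-37.2,"dz":0,"twist":-39},{"dx":46.3,"dy":-37.2,"dz":0,"twist":-39}]' 70
python3 - <<'E'
from h import *
print(ctrl.get_state()["qpos"]);print(rel(rack(0,0,.17),YAW))
E
```

```text
time: 1.35
eef_pos: [0.5406, -0.1181, 0.2309]
tcp_rot: [0.867, 0.498, -0.0, -0.0]
contact_force: [0.7, -0.2, -0.2]
opening: 0.695
finger_force: 0.0
[-3.98665629e-01  1.94042254e-02  1.87774475e+00  3.79841170e-04
  1.24522974e+00  1.29581256e-01]
({'dx': np.float64(44.33), 'dy': np.float64(-24.24), 'dz': np.float64(6.12)}, 'twist', -38.47)
```

```bash
python3 -m pendant '[{"dx":44.3,"dy":-24.2,"dz":6,"twist":-38.5},{"dx":44.3,"dy":-24.2,"dz":6,"twist":-38.5},{"dx":44.3,"dy":-24.2,"dz":6,"twist":-38.5},{"dx":44.3,"dy":-24.2,"dz":6,"twist":-38.5},{"dx":44.3,"dy":-24.2,"dz":6,"twist":-38.5},{"dx":44.3,"dy":-24.2,"dz":6,"twist":-38.5},{"dx":44.3,"dy":-24.2,"dz":6,"twist":-38.5},{"dx":44.3,"dy":-24.2,"dz":6,"twist":-38.5},{"dx":44.3,"dy":-24.2,"dz":6,"twist":-38.5},{"dx":44.3,"dy":-24.2,"dz":6,"twist":-38.5}]'
python3 - <<'E'
from h import *
print(ctrl.get_state()["qpos"]);print(rel(rack(0,0,.17),YAW));print(rel(rack(0,0,.03),YAW))
c=ctrl.read_camera("scene");cv2.imwrite("pics/s2.png",c["img"][...,::-1])
E
```

```text
time: 2.6
eef_pos: [0.5552, 0.3835, 0.1705]
tcp_rot: [0.655, 0.755, -0.001, -0.0]
contact_force: [1.0, -0.9, -1.0]
opening: 0.699
finger_force: 0.0
[ 4.54582925e-01  3.37764413e-01  1.62649645e+00 -5.30896904e-04
  1.17896159e+00  3.12948162e-01]
({'dx': np.float64(0.35), 'dy': np.float64(-0.0), 'dz': np.float64(0.04)}, 'twist', -0.07)
({'dx': np.float64(0.37), 'dy': np.float64(0.02), 'dz': np.float64(14.04)}, 'twist', -0.07)
```

View pics/s2.png

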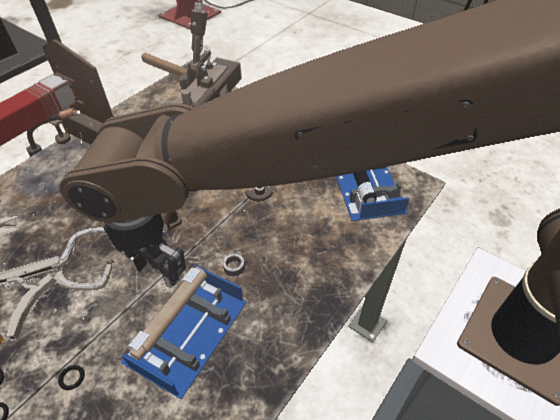

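The gripper sits above the shaft, at about (165,260), and it straddles the shaft direction. I'll descend in stages.

```bash
python3 -m pendant '[{"dz":3},{"dz":6},{"dz":8},{"dz":9},{"dz":10},{"dz":11},{"dz":12},{"dz":13},{"dz":14},{"dz":14}]'
python3 - <<'E'
from h import *
s=ctrl.get_state();print((s["eef_pos"]-O)@X,(s["eef_pos"]-O)@Y)
E
```

```text
0.00030056428708687805 -0.0044545271748714765$[0]: bad value
```

```bash
python3 -m pendant '[{"dx":0.4,"dy":0,"dz":3,"twist":0},{"dx":0.4,"dy":0,"dz":6,"twist":0},{"dx":0.4,"dy":0,"dz":8,"twist":0},{"dx":0.4,"dy":0,"dz":9,"twist":0},{"dx":0.4,"dy":0,"dz":10,"twist":0},{"dx":0.4,"dy":0,"dz":11,"twist":0},{"dx":0.4,"dy":0,"dz":12,"twist":0},{"dx":0.4,"dy":0,"dz":13,"twist":0},{"dx":0.4,"dy":0,"dz":14,"twist":0},{"dx":0.4,"dy":0,"dz":14,"twist":0}]'
python3 - <<'E'
from h import *
s=ctrl.get_state();print((s["eef_pos"]-O)@X,(s["eef_pos"]-O)@Y)
E
```

```text
time: 3.9
eef_pos: [0.5544, 0.387, 0.0299]
tcp_rot: [0.656, 0.755, -0.001, -0.0]
contact_force: [0.6, 0.1, -0.0]
opening: 0.7
finger_force: 0.0
-0.000318954237946855 9.611534466545111e-05
```

```bash
python3 -m pendant '[{"dx":0,"dy":0,"dz":0,"twist":0},{"dx":0,"dy":0,"dz":0,"twist":0},{"dx":0,"dy":0,"dz":0,"twist":0},{"dx":0,"dy":-0.3,"dz":0,"twist":0},{"dx":0,"dy":-0.6,"dz":0,"twist":0},{"dx":0,"dy":-0.9,"dz":0,"twist":0},{"dx":0,"dy":-1.2,"dz":0,"twist":0}]' 48 80
python3 - <<'E'
from h import *
s=ctrl.get_state();print((s["eef_pos"]-O)@X,(s["eef_pos"]-O)@Y)
E
```

```text
time: 4.78
eef_pos: [0.548, 0.3865, 0.0341]
tcp_rot: [0.656, 0.755, 0.005, 0.003]
contact_force: [9.4, -0.9, 1.9]
opening: 0.484
finger_force: 4.8
-0.006720238967888728 0.0004464331519457493
```

```bash
python3 -m pendant '[{"dx":0,"dy":-0.4,"dz":0,"twist":0},{"dx":0,"dy":-0.8,"dz":0,"twist":0},{"dx":0,"dy":-1.2,"dz":0,"twist":0},{"dx":0,"dy":-1.6,"dz":0,"twist":0}]'
python3 - <<'E'
from h import *
s=ctrl.get_state();print((s["eef_pos"]-O)@X,(s["eef_pos"]-O)@Y)
E
```

```text
time: 5.28
eef_pos: [0.5407, 0.3856, 0.0411]
tcp_rot: [0.655, 0.755, 0.014, 0.009]
contact_force: [17.9, -4.2, 14.9]
opening: 0.48
finger_force: 8.7
-0.01402261952305929 0.0006192576709842648
```

```bash
python3 -m pendant '[{"dx":0,"dy":0,"dz":0.7,"twist":0},{"dx":0,"dy":-0.3,"dz":0.7,"twist":0},{"dx":0,"dy":-0.6,"dz":0.7,"twist":0},{"dx":0,"dy":-0.6,"dz":0.7,"twist":0}]'
python3 - <<'E'
from h import *
s=ctrl.get_state();print((s["eef_pos"]-O)@X,(s["eef_pos"]-O)@Y)
c=ctrl.read_camera("scene");cv2.imwrite("pics/s3.png",cv2.resize(c["img"][200:400,60:300,::-1],None,fx=3,fy=3))
E
```

```text
time: 5.78
eef_pos: [0.5201, 0.3824, 0.0234]
tcp_rot: [0.655, 0.755, -0.001, -0.0]
contact_force: [-0.4, 0.4, -0.1]
opening: 0.479
finger_force: 0.0
-0.03492096967379022 0.00039050474229861587
```

View pics/s3.png

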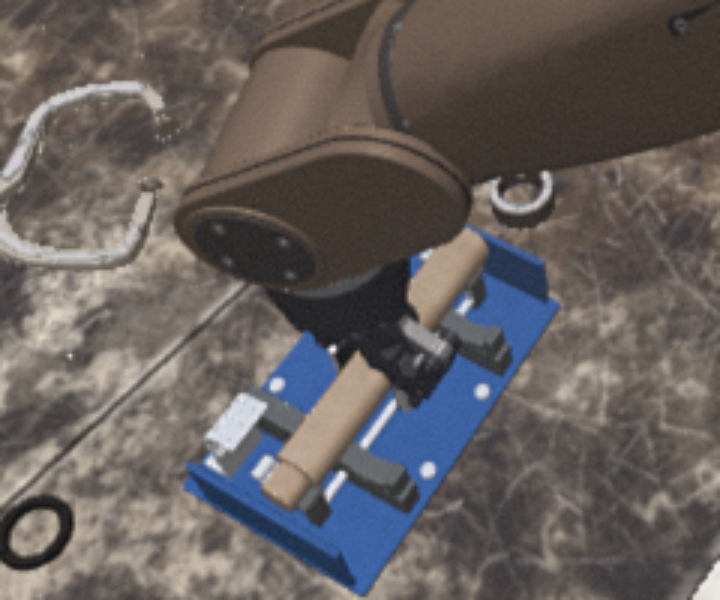

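The shaft is out of the clips and lying on the rails inside the finger cage; its near end is at about (285,480). I'll roll it on to the rests.

```bash
python3 -m pendant '[{"dx":0,"dy":-0.4,"dz":-0.3,"twist":0},{"dx":0,"dy":-0.8,"dz":-0.5,"twist":0},{"dx":0,"dy":-1.2,"dz":-0.5,"twist":0},{"dx":0,"dy":-1.6,"dz":-0.5,"twist":0},{"dx":0,"dy":-2.0,"dz":-0.5,"twist":0},{"dx":0,"dy":-2.4,"dz":-0.5,"twist":0},{"dx":0,"dy":-2.8,"dz":-0.5,"twist":0},{"dx":0,"dy":-3.1,"dz":-0.5,"twist":0},{"dx":0,"dy":-3.1,"dz":-0.5,"twist":0},{"dx":0,"dy":-3.1,"dz":-0.5,"twist":0}]'
python3 - <<'E'
from h import *
s=ctrl.get_state();print((s["eef_pos"]-O)@X,(s["eef_pos"]-O)@Y)
c=ctrl.read_camera("scene");cv2.imwrite("pics/s4.png",cv2.resize(c["img"][200:400,60:300,::-1],None,fx=3,fy=3))
E
```

```text
time: 7.08
eef_pos: [0.4911, 0.3784, 0.0295]
tcp_rot: [0.656, 0.755, 0.0, 0.0]
contact_force: [0.5, 0.4, 0.3]
opening: 0.478
finger_force: 0.0
-0.06417364834796012 0.000545604316797742
```

View pics/s4.png

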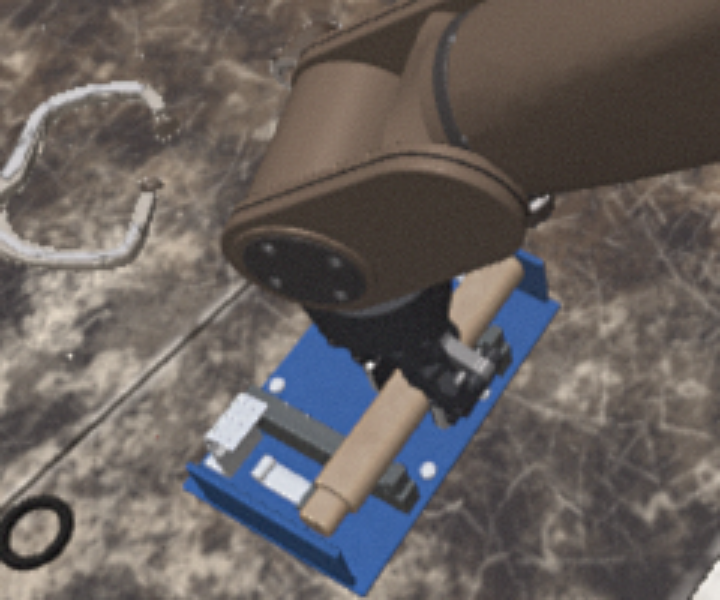

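```bash
cat > m.py <<'E'
from h import *
from scipy.optimize import least_squares
c=ctrl.read_camera("scene");w=cloud(c);hsv=cv2.cvtColor(c["img"],cv2.COLOR_RGB2HSV).astype(int)
L=w-O;rx,ry,rz=L@X,L@Y,w[...,2]
m=(hsv[...,0]<25)&(hsv[...,1]>45)&(hsv[...,2]>90)&(rz>.03)&(rz<.085)&(rx>-.1)&(rx<.03)&(abs(ry)<.115)
x,y,z=rx[m],ry[m],rz[m]
f=least_squares(lambda p:np.hypot(x-p[0]-p[2]*y,z-p[1])-.0155,[-.05,.05,0],loss="soft_l1",f_scale=.002).x
print("n",m.sum(),"axis x,z,slope",f.round(4),"y range",np.percentile(y,[1,99]).round(4))
E
python3 m.py
```

```text
n 1273 axis x,z,slope [-0.0628  0.0487  0.0053] y range [-0.0953  0.0994]
```

The shaft is seated, with its axis at x ≈ -63 mm and z ≈ 49 mm. Now I'll open the gripper and retreat upwards.

```bash
python3 -m pendant '[{"dx":0,"dy":0,"dz":0,"twist":0},{"dx":0,"dy":0,"dz":0,"twist":0},{"dx":0,"dy":0,"dz":0,"twist":0},{"dx":0,"dy":0,"dz":-2,"twist":0},{"dx":0,"dy":0,"dz":-5,"twist":0},{"dx":0,"dy":0,"dz":-9,"twist":0},{"dx":0,"dy":0,"dz":-14,"twist":0},{"dx":0,"dy":0,"dz":-19,"twist":0},{"dx":0,"dy":0,"dz":-19,"twist":0},{"dx":0,"dy":0,"dz":-19,"twist":0}]' 68
python3 m.py
python3 - <<'E'
from h import *
c=ctrl.read_camera("scene");cv2.imwrite("pics/s5.png",c["img"][...,::-1])
E
```

```text
time: 8.43
eef_pos: [0.4907, 0.3783, 0.2202]
tcp_rot: [0.656, 0.755, 0.001, 0.0]
contact_force: [0.2, 0.5, -0.4]
opening: 0.681
finger_force: 0.0
n 1687 axis x,z,slope [-0.0628  0.0488  0.0037] y range [-0.0963  0.0992]
```

View pics/s5.png

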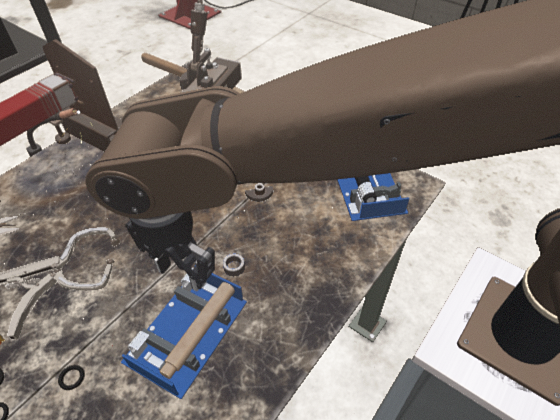

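The shaft lies in the rests, from about (170,370) to (230,290). The gripper is clear above it, and the other rack hasn't been touched.

```bash
python3 -c "
from plant import ctrl
print(ctrl.sign_off())"
```

```text
the job is handed in; nothing more can be done
None
```

I rolled the pale shaft out of its clips and along the rails into the two vee rests, let go, and handed the job in at about 8.5 s; the last measurement put its axis at x ≈ -63 mm and z ≈ 49 mm, and the black bar's rack was not touched.

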